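# Show a test cartridge to the inspection camera

## Robot

A 6-joint arm with a two-finger parallel gripper is mounted at the origin on the work surface. World frame = base frame: x ahead of the robot, y to its left, z up, the work surface at z = 0. Lengths are in m, angles in rad, forces in N, time in s.
With the tool pointing down it reaches from about 0.25 to 0.725 m from the base axis. Payload 4 kg.
Tool frame: the origin (TCP) lies between the finger pads; the fingertips stand env.finger_overhang ahead of it and the grasp point (between the pads) lies 2 mm behind it (env.finger_overhang is the distance from the TCP to the fingertips, in m); x points along the fingers, z is the direction in which the jaws open and shut, and the axes are right-handed (so a half turn about x gives the same grasp; the last joint's range is limited). The gripper opens to 85 mm and grips with 20 to 120 N. Pads are 22 mm wide; open, the fingers measure 114 mm over their backs; the gripper's body (76 mm by 85 mm) begins 54 mm behind the grasp point. The pads swing forward as they close: fully open they stand 13 mm farther back than shut.
Start: joints at [1.131, 0.241, 0.005, 1.335, 0, 1.571], TCP at [0.213, 0.452, 0.212] pointing down, gripper open.
Joint ranges: [-2.72, 2.72], [-1.05, 1.87], [-1.09, 1.28], [-1.99, 2.15], [-1.42, 1.44], [-3.14, 3.14]. Speed limits (rad/s): [2.79, 2.79, 3.14, 3.14, 3.14, 3.14].

## Interface

Orientations are given as [roll, pitch, yaw] about the fixed x, y, z axes, in that order (R = Rz(yaw) Ry(pitch) Rx(roll)).
In Python, from station import sensors, imaging, close_job, models, env gives the robot as it stands.
- The arm moves only by the shell command python3 -m creep 'ROWS' [FORCE]. ROWS is a JSON object of lists of equal length, an entry for each row: "dp": the shift along the tool's x, y, z in mm, a list of three; "rot": the turn, a rotation vector about the tool's x, y, z in degrees, a list of three; "grip": the finger opening in mm, from 0 to 85.4. A call has 1 to 5 rows; each row is the pose to reach, as a shift and turn from the pose commanded when the call began, along the tool's axes at that moment; what a row does not reach only later rows make up. A row lasts 1/10 s, in which the tool goes at most 50 mm and 8.59 degrees, less where a joint would pass 70% of its speed; a pose out of reach is approached as far as the arm can. A call with a gripper value outside its range is refused whole. The fingers move at their own pace and stop on an object; FORCE is the grip in N (left out, the last holds). Time passes only in rows, so rows that repeat a pose let the fingers close. It gives the time, the measured TCP pose, the force and the opening at its end, in the units of the state.
- sensors.observe(): the state, without advancing time (a new reading comes with each control period).
- imaging.read_camera(name): name is "scene" or "top" or "wrist"; returns the picture (384x512x3 uint8, red, green, blue); there is no depth.
- imaging.camera_info(name): a dict with "intrinsics" (3x3 intrinsics, pixels), "R" (3x3) and "t" (3): a world point X has camera coordinates R X + t; the wrist camera has in their place "mount" (4x4, takes a point from camera to tool coordinates, whose origin is the TCP and whose axes are the tool frame's). Camera axes: x right, y down, z forward; pixel columns grow to the right and rows downward; lengths in m; the calibration is good to about 2 mm. The wrist camera is an equidistant fisheye: a pixel r from the principal point sees the ray r / f radians off the axis. A picture is of the moment at which its call begins: read the wrist's pose just before it. camera_info takes no time and is no camera call.
- close_job(): hands the job in, once; it reports no verdict.
Trained networks look in the newest picture that a camera, given by its name, has taken for a name from the list of things; names that differ only in an ending like _2 or _b are one class to them, and where a whole thing is asked for, a point or a joint stands for the part that bears it (a point fixed in the world has none). Each returns a list of dicts, best first, with "p" (0 to 1); they miss things now and then, are a little off and sometimes report something else, mostly with a low value. They report only what shows in the picture. A call takes as long as a camera call. They do not tell look-alikes from the thing itself.
- models.find_in(query, camera): "centre" ([x, y, z] in m, in world coordinates, good to about 4 mm: the middle of the surface that is visible of it).
The state is a dict: "t": time; "q": joint angles; "joint_vel": joint speeds; "joint_torque": joint torques, N m; "tool_pos": TCP position; "eef_rot": TCP orientation; "ft_force": force on the tool from outside, world axes, zero at the start; "torque": the same for the moment, N m; "finger_gap": finger opening in m.
Only numpy, scipy, OpenCV 4.12 (cv2) and the standard library are available. Lean on these libraries where they do the work, as an engineer would, in place of code of your own. Each camera call takes 0.05 s, during which the arm holds its last target. There are 200 camera calls.

## Task

Wake the inspection camera by pressing the blue key and then the green key all the way down, one at a time, leaving the red key alone. Then take the cartridge with the orange top out of the rack and hold it up still, 12 cm straight in front of the lens, its window facing the lens squarely and its orange end at the top of the camera's view, leaning back just as the camera looks down. Finish while holding it there in the gripper; do not touch the camera or its stand, and leave the other cartridges and bottles where they are.

Things in the scene. Friction and masses are not known exactly. Their poses are not given: they have to be found in the camera images.
- key_blue_top (a point): top centre of the blue spring key, pressed first; a round cap 26 mm across that stands 10 mm proud of its black round housing (42 mm across). Keys are pressed straight down; neighbours are 50 mm apart and their order on the panel varies
- key_blue (a joint): travel of that key in m: 0 released, 0.006 fully down; the spring starts to give at about 1.5 N, takes about 5 N fully down and returns the key by itself
- key_green_top (a point): top centre of the green spring key, pressed second; a round cap 26 mm across that stands 10 mm proud of its black round housing (42 mm across). Keys are pressed straight down; neighbours are 50 mm apart and their order on the panel varies
- key_green (a joint): travel of that key in m: 0 released, 0.006 fully down; the spring starts to give at about 1.5 N, takes about 5 N fully down and returns the key by itself
- key_red_top (a point): top centre of the red spring key, never to be pressed; a round cap 26 mm across that stands 10 mm proud of its black round housing (42 mm across). Keys are pressed straight down; neighbours are 50 mm apart and their order on the panel varies
- key_red (a joint): travel of that key in m: 0 released, 0.006 fully down; the spring starts to give at about 1.5 N, takes about 5 N fully down and returns the key by itself
- panel: white console slab under the three keys, fixed, 75 x 155 x 14 mm, keys in a row along its own y; origin at the centre of its underside on the bench
- rack: fixed black rack block, 145 (own x) x 66 (own y) x 35 mm high, with three slots 25 mm deep in a row along own x, 46 mm apart, the middle one at its centre; origin at the centre of its underside. The cartridges stand square in it and rise 65 mm above its top
- cart_orange_center (a point): the one to show: test cartridge, white box 14 mm thick (x), 32 wide (y), 90 tall (z), about 40 to 85 g; top 10 mm and face window are orange. Stands loose in one of the rack's slots (varies), lower 25 mm in the slot, 1 mm play all round. Point: its centre, 45 mm above its underside; own z to the coloured end, own +x out of the window face. In the rack the window looks away from the robot, within 0.45 rad
- cart_orange: the same orange-topped cartridge; origin at the centre of its underside, axes as given for its centre point
- cart_violet_center (a point): leave alone: test cartridge, white box 14 mm thick (x), 32 wide (y), 90 tall (z), about 40 to 85 g; top 10 mm and face window are violet. Stands loose in one of the rack's slots (varies), lower 25 mm in the slot, 1 mm play all round. Point: its centre, 45 mm above its underside; own z to the coloured end, own +x out of the window face. In the rack the window looks away from the robot, within 0.45 rad
- cart_grey_center (a point): leave alone: test cartridge, white box 14 mm thick (x), 32 wide (y), 90 tall (z), about 40 to 85 g; top 10 mm and face window are grey. Stands loose in one of the rack's slots (varies), lower 25 mm in the slot, 1 mm play all round. Point: its centre, 45 mm above its underside; own z to the coloured end, own +x out of the window face. In the rack the window looks away from the robot, within 0.45 rad
- stand: inspection camera's fixed stand: dark foot 120 x 140 x 14 mm and a steel post 18 mm thick, 394 mm high, 60 mm beside the camera (own -y). Carries a white camera head 100 mm long, 50 wide, 46 high, with blue stripes along its viewing direction and a black lens barrel 36 mm across in front. Origin on the bench under the head's tilt pivot; looks towards own -x and down
- lens (a point): centre of the lens's front glass, with the camera head's axes: own -x is where it looks (towards the robot and down by 14 to 34 degrees), own y is level, own z is the top of its view. Its height (about 0.23 to 0.32 m) and tilt vary from run to run and stay fixed during it
- focus (a point): empty point in the air 120 mm straight in front of the lens (along own -x), same axes as the lens. The cartridge's centre belongs here with its own x, y, z axes along these x, y, z axes, so that its window (+x) looks at the lens
- jar: amber jar, 48 mm across, 65 mm high, loose on the bench; leave alone; origin at the centre of its underside
- vial: white bottle with blue cap, 40 mm across, 85 mm high, loose on the bench; leave alone; origin at the centre of its underside
Not all that is in view belongs to the job. Of the things like the rack, leave any that is purple or yellow; of the rest the smaller one is meant.

How it is judged:
By the outcome, as a careful person would: the job done as asked, in the order asked, and still so for the second after the job is handed in, while the arm keeps its last pose, push and grip.
It also fails if it takes over 54 s, if anything falls off the work surface, if the arm or the gripper's body presses on something with over 40 N, if the wrist force passes 120 N, or if a joint passes its speed limit or range.

## Working session

There is one attempt and no reset: what is moved stays moved. The work goes in short steps, Python scripts to look and compute and a shell command to move; the robot and the scene stay as the last step left them, time stands still between calls to the robot, and variables do not carry over. Pictures are saved under pics/ and viewed, about 8 in all and at most 12, crops included, and the job is handed in when it is done.

```bash
ls; mkdir -p pics; python3 - <<'E'
from station import sensors, imaging, models, env
import cv2,numpy as np
print(env.finger_overhang, sensors.observe())
for c in ("scene","top"):
    im=imaging.read_camera(c); cv2.imwrite(f"pics/{c}0.png",im[:,:,::-1])
    i=imaging.camera_info(c); print(c,np.round(i["intrinsics"],1).tolist(),np.round(-i["R"].T@i["t"],3))
    for n in ["key_blue_top","key_green_top","key_red_top","rack","cart_orange","stand","lens","jar","vial","panel"]:
        print(n,[(np.round(d["centre"],3).tolist(),round(d["p"],2)) for d in models.find_in(n,c)][:4])
E
```

```text
pics
0.017 {'t': 0.0, 'q': array([1.13100046e+00, 2.41402249e-01, 3.73141401e-03, 1.33519585e+00,
       2.37423533e-05, 1.57075180e+00]), 'joint_vel': array([-0.00096675,  0.00111315, -0.00188293, -0.00061169,  0.00079333,
        0.00169808]), 'joint_torque': array([-1.49589316e-03, -3.72316575e+01,  2.52408403e+01,  1.68139476e-02,
       -1.25127108e-04,  1.20625025e-06]), 'tool_pos': array([0.21258652, 0.45181913, 0.2112211 ]), 'eef_rot': array([ 3.13008091,  1.56872583, -2.02205944]), 'ft_force': array([-0.19644714, -0.77535376, -0.53662491]), 'torque': array([0.00368548, 0.01411584, 0.01880864]), 'finger_gap': 0.08523666591329299}
scene [[453.9, 0.0, 261.9], [0.0, 453.9, 182.1], [0.0, 0.0, 1.0]] [1.211 0.106 1.098]
key_blue_top [([0.48, -0.018, 0.034], 0.46)]
key_green_top [([0.482, 0.03, 0.036], 0.53)]
key_red_top [([0.474, -0.069, 0.035], 0.37)]
rack [([0.368, -0.204, 0.049], 0.89), ([0.338, 0.171, 0.041], 0.87), ([0.743, 0.37, 0.034], 0.69), ([0.675, 0.029, 0.06], 0.67)]
cart_orange [([0.577, 0.231, 0.081], 0.73)]
stand [([0.629, -0.384, 0.122], 0.82)]
lens [([0.645, -0.378, 0.285], 0.58)]
jar [([0.677, 0.029, 0.061], 0.71)]
vial [([0.582, 0.409, 0.051], 0.59)]
panel []
top [[478.1, 0.0, 259.4], [0.0, 478.1, 190.7], [0.0, 0.0, 1.0]] [ 0.248 -0.007  1.618]
key_blue_top [([0.472, -0.02, 0.04], 0.49)]
key_green_top [([0.479, 0.033, 0.037], 0.51)]
key_red_top [([0.483, -0.02, 0.016], 0.45), ([0.47, -0.066, 0.033], 0.4)]
rack [([0.346, -0.204, 0.048], 0.94), ([0.309, 0.175, 0.05], 0.77), ([0.516, 0.23, 0.035], 0.71), ([0.73, 0.371, 0.035], 0.63)]
cart_orange []
stand [([0.612, -0.382, 0.014], 0.71), ([0.624, -0.379, 0.293], 0.54), ([0.476, 0.237, 0.098], 0.3)]
lens [([0.624, -0.378, 0.293], 0.74)]
jar [([0.658, 0.033, 0.068], 0.69)]
vial [([0.567, 0.411, 0.058], 0.47), ([0.477, 0.027, 0.035], 0.21)]
panel [([0.481, -0.02, 0.017], 0.77), ([0.471, -0.016, 0.035], 0.44), ([0.516, 0.231, 0.035], 0.28)]
```

View pics/scene0.png

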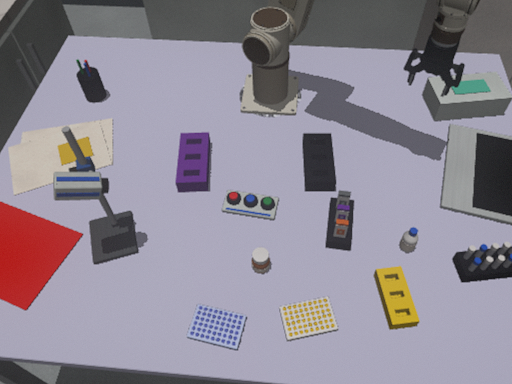

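View pics/top0.png

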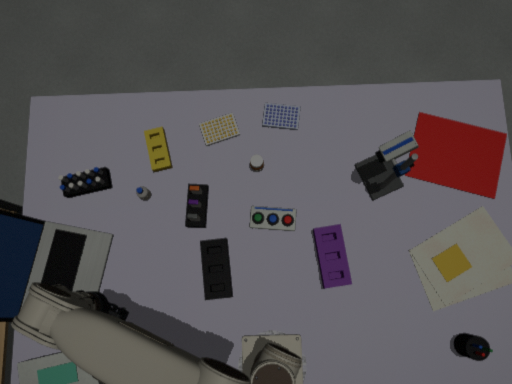

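Scene view: three keys at about (234,198) red, (251,200) blue and (268,203) green. The inspection head is at (80,185).

Rack candidates (scene pixels): purple (195,160), large black and empty (318,160), yellow (396,296), small black with cartridges (340,222). The last one fits: it is the smaller of the non-purple, non-yellow ones and it holds the cartridges. The orange cartridge appears to be in the far slot (341,222).

Next I'll view one enlarged crop to confirm this and triangulate.

```bash
cat > h.py <<'E'
from station import sensors, imaging, models, env
import cv2,numpy as np,json
from scipy.spatial.transform import Rotation as Ro
np.set_printoptions(precision=4,suppress=True)
def pose():
    s=sensors.observe(); return np.array(s["tool_pos"]),Ro.from_euler("xyz",s["eef_rot"]).as_matrix(),s
def to(p,R=None):  # dp (mm), rot (deg) to reach world pose
    t,Rt,s=pose(); R=Rt if R is None else R
    print("dp",np.round(Rt.T@(np.array(p)-t)*1e3,1).tolist(),"rot",np.round(np.degrees(Ro.from_matrix(Rt.T@R).as_rotvec()),1).tolist())
def ray(c,uv,P=None):
    i=imaging.camera_info(c);K=np.array(i["intrinsics"]);uv=np.array(uv,float)
    x=(uv[0]-K[0,2])/K[0,0];y=(uv[1]-K[1,2])/K[1,1]
    if c!="wrist":
        R=np.array(i["R"]);o=-R.T@i["t"];d=R.T@np.array([x,y,1.])
    else:
        th=np.hypot(x,y);d=np.array([x/th*np.sin(th),y/th*np.sin(th),np.cos(th)]) if th>1e-9 else np.array([0,0,1.])
        t,Rt=P[:2];M=np.array(i["mount"]);o=t+Rt@M[:3,3];d=Rt@M[:3,:3]@d
    return o,d/np.linalg.norm(d)
def proj(c,X,P=None):
    i=imaging.camera_info(c);K=np.array(i["intrinsics"]);X=np.array(X)
    if c!="wrist": v=np.array(i["R"])@X+i["t"];return K[:2,:2]@(v[:2]/v[2])+K[:2,2]
    t,Rt=P[:2];M=np.array(i["mount"]);v=M[:3,:3].T@(Rt.T@(X-t)-M[:3,3])
    r=np.hypot(v[0],v[1]);return K[[0,1],[0,1]]*v[:2]/r*np.arctan2(r,v[2])+K[:2,2]
def tri(rays):
    A=0;b=0
    for o,d in rays: Q=np.eye(3)-np.outer(d,d);A=A+Q;b=b+Q@o
    X=np.linalg.solve(A,b);return X,[round(1e3*np.linalg.norm(np.cross(X-o,d)),1) for o,d in rays]
def onz(r,z): o,d=r;return o+d*(z-o[2])/d[2]
def snap(c,name,box=None,k=1):
    P=pose();im=imaging.read_camera(c);
    if box: a,b,w,h=box;im=im[b:b+h,a:a+w]
    cv2.imwrite(f"pics/{name}.png",cv2.resize(im,None,fx=k,fy=k,interpolation=cv2.INTER_CUBIC)[:,:,::-1]);return P
E
python3 - <<'E'
from h import *
S=cv2.imread("pics/scene0.png");T=cv2.imread("pics/top0.png")
c=lambda im,a,b:cv2.resize(im[b:b+75,a:a+100],None,fx=4,fy=4,interpolation=cv2.INTER_CUBIC)
cv2.imwrite("pics/crops.png",np.vstack([np.hstack([c(S,40,120+35),c(T,340,120)]),np.hstack([c(S,290,180),c(T,150,165)])]))
t,R,s=pose();print(R)
for n,a,b in [("blue",[.48,-.018,.034],[.472,-.02,.04]),("green",[.482,.03,.036],[.479,.033,.037]),("red",[.474,-.069,.035],[.47,-.066,.033]),("lens",[.645,-.378,.285],[.624,-.378,.293])]:
    print(n,tri([ray("scene",proj("scene",a)),ray("top",proj("top",b))]),proj("scene",a),proj("top",b))
print(imaging.camera_info("wrist"))
E
```

```text
[[ 0.     -0.9048  0.4258]
 [ 0.0001  0.4258  0.9048]
 [-1.      0.      0.0001]]
blue (array([ 0.474 , -0.0196,  0.0252]), [np.float64(0.6), np.float64(0.6)]) [249.2294 200.1848] [273.0699 217.4814]
green (array([0.4798, 0.0314, 0.033 ]), [np.float64(1.7), np.float64(1.7)]) [265.9083 201.4968] [257.1281 216.0288]
red (array([ 0.4706, -0.0679,  0.0305]), [np.float64(1.8), np.float64(1.8)]) [231.7849 197.0756] [286.8526 217.9377]
lens (array([ 0.6321, -0.3871,  0.2667]), [np.float64(1.7), np.float64(1.7)]) [ 77.8889 185.8227] [396.8064 148.3643]
{'intrinsics': array([[297.3186,   0.    , 258.8991],
       [  0.    , 297.3186, 187.8016],
       [  0.    ,   0.    ,   1.    ]]), 'mount': array([[-0.0002, -0.2906,  0.9568, -0.163 ],
       [-0.0005, -0.9568, -0.2906,  0.0748],
       [ 1.    , -0.0006,  0.0001,  0.0002],
       [ 0.    ,  0.    ,  0.    ,  1.    ]])}
```

View pics/crops.png

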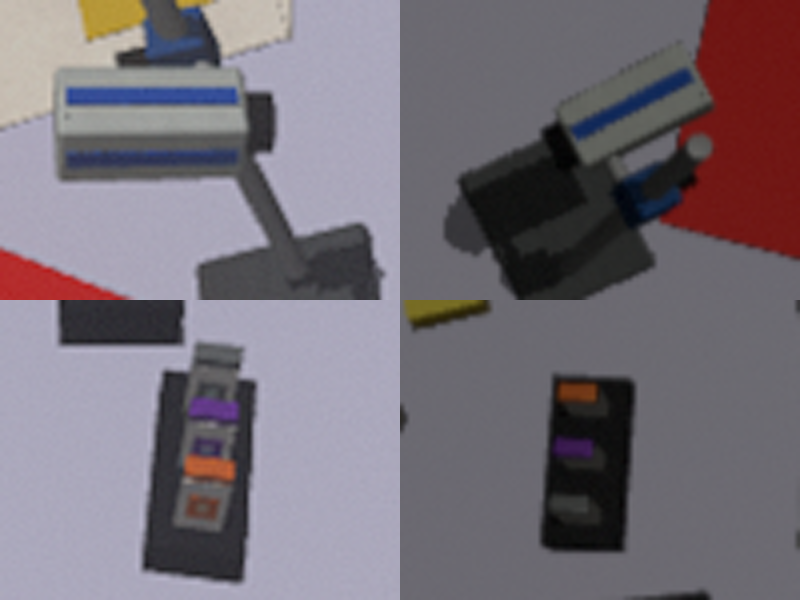

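The crop confirms the small black rack holds grey, violet and orange cartridges, from near to far, so orange is in the far slot. The head looks mainly along +y and slightly along -x, with the lens barrel at top-image pixel (380,156). I'll go over the keys first.

```bash
python3 - <<'E'
from h import *
R=np.array([[0,-1,0],[0,0,1],[-1,0,0.]])
to([.43,-.02,.20],R)
E
```

```text
dp [12.1, -397.6, -335.0] rot [-25.2, 0.0, 0.0]
```

```bash
python3 -m creep '{"dp":[[0,-200,-167],[0,-200,-167],[0,-200,-167],[0,-200,-167],[0,-200,-167]],"rot":[[0,0,0],[0,0,0],[0,0,0],[0,0,0],[0,0,0]],"grip":[0,0,0,0,0]}'; python3 -m creep '{"dp":[[12,-200,-168],[12,-200,-168],[12,-200,-168],[12,-200,-168],[12,-200,-168]],"rot":[[-25,0,0],[-25,0,0],[-25,0,0],[-25,0,0],[-25,0,0]],"grip":[0,0,0,0,0]}'; python3 - <<'E'
from h import *
P=snap("wrist","w1");print(P[0],P[1])
for n in ["key_blue_top","key_green_top","key_red_top"]:
    for d in models.find_in(n,"wrist")[:2]:
        uv=proj("wrist",d["centre"],P);print(n,round(d["p"],2),np.array(d["centre"]),uv,onz(ray("wrist",uv,P),.034))
to([.474,-.0196,.08],np.array([[0,-1,0],[0,0,1],[-1,0,0.]]))
E
```

```text
t: 1.6
tool_pos: [0.3187, 0.2241, 0.2123]
eef_rot: [-0.674, 1.57, 0.458]
ft_force: [0.5, 0.8, 0.3]
finger_gap: 0.0124
t: 2.1
tool_pos: [0.4106, 0.0262, 0.2024]
eef_rot: [-1.332, 1.57, 0.238]
ft_force: [1.4, 0.3, -0.7]
finger_gap: -0.0005
[0.4106 0.0262 0.2024] [[ 0.0012 -1.      0.0014]
 [ 0.0003  0.0014  1.    ]
 [-1.     -0.0012  0.0003]]
key_blue_top 0.61 [ 0.4745 -0.0132  0.0335] [226.0224 217.4273] [ 0.4743 -0.0131  0.034 ]
key_green_top 0.66 [0.4715 0.0291 0.0376] [260.9421 216.4781] [0.473  0.0291 0.034 ]
key_red_top 0.79 [ 0.4657 -0.0665  0.0365] [182.1891 211.257 ] [ 0.4667 -0.0672  0.034 ]
dp [121.9, -64.4, -46.0] rot [-0.4, 0.0, -0.0]
```

View pics/w1.png

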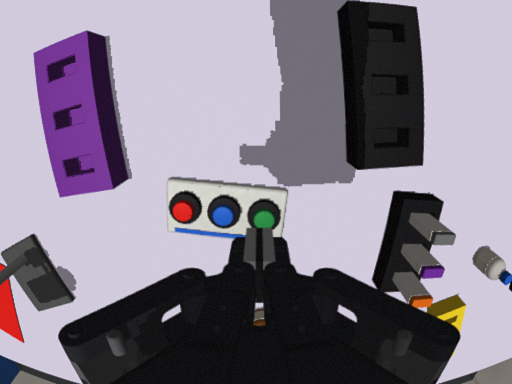

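The caps show at red (182,211), blue (223,214) and green (263,218), with green slightly occluded by the fingers. I'll refine these by colour, using the known 50 mm spacing to get the height.

```bash
python3 - <<'E'
from h import *
im=cv2.imread("pics/w1.png")[180:238,165:290].astype(int);B,G,Rr=im[...,0],im[...,1],im[...,2]
P=pose();c={}
for n,m in dict(red=(Rr>130)&(G<80),blue=(B>130)&(Rr<90),green=(G>90)&(Rr<70)).items():
    k,l,s,ce=cv2.connectedComponentsWithStats(m.astype(np.uint8))
    i=min(range(1,k),key=lambda i:-s[i,4] if s[i,2]<40 else 0);c[n]=ce[i]+[165,180];print(n,s[i],c[n])
for z in (.028,.034,.040):
    r,b,g=[onz(ray("wrist",c[n],P),z) for n in ("red","blue","green")];print(z,r,b,g,np.linalg.norm(r-b),np.linalg.norm(g-b))
E
```

```text
red [  8  22  19  20 288] [181.9514 211.5139]
blue [ 48  27  20  19 297] [222.4377 215.8687]
green [ 89  31  20  17 288] [263.5451 219.434 ]
0.028 [ 0.4677 -0.0688  0.028 ] [ 0.4734 -0.0179  0.028 ] [0.4784 0.0326 0.028 ] 0.051226503248707436 0.05073814994782249
0.034 [ 0.4654 -0.0671  0.034 ] [ 0.4709 -0.0171  0.034 ] [0.4758 0.0325 0.034 ] 0.05031444924213631 0.04983479074875231
0.04 [ 0.463  -0.0654  0.04  ] [ 0.4685 -0.0163  0.04  ] [0.4733 0.0324 0.04  ] 0.04940239523556514 0.04893143154968212
```

```bash
python3 -m creep '{"dp":[[0,-61,-44],[30,-61,-44],[80,-61,-44],[125,-61,-44],[125,-61,-44]],"rot":[[0,0,0],[0,0,0],[0,0,0],[0,0,0],[0,0,0]],"grip":[0,0,0,0,0]}'; python3 -m creep '{"dp":[[0,0,0],[0,0,0]],"rot":[[0,0,0],[0,0,0]],"grip":[0,0]}'
```

```text
t: 2.8
tool_pos: [0.4646, -0.0143, 0.0717]
eef_rot: [1.511, 1.557, 3.081]
ft_force: [-0.8, 0.3, 0.4]
finger_gap: -0.0002
t: 3.0
tool_pos: [0.473, -0.0153, 0.0798]
eef_rot: [-1.575, 1.566, -0.005]
ft_force: [-0.2, -0.1, 1.4]
finger_gap: 0.0
```

```bash
python3 -m creep '{"dp":[[15,1,-2],[24,1,-2],[24,1,-2],[27,1,-2],[30,1,-2]],"rot":[[0,0,0],[0,0,0],[0,0,0],[0,0,0],[0,0,0]],"grip":[0,0,0,0,0]}'; python3 -m creep '{"dp":[[2,0,0],[2,0,0]],"rot":[[0,0,0],[0,0,0]],"grip":[0,0]}';  python3 -m creep '{"dp":[[2,0,0],[2,0,0]],"rot":[[0,0,0],[0,0,0]],"grip":[0,0]}'
```

```text
t: 3.5
tool_pos: [0.4708, -0.0183, 0.0479]
eef_rot: [-1.588, 1.569, -0.021]
ft_force: [-0.1, -0.7, -0.7]
finger_gap: -0.0002
t: 3.7
tool_pos: [0.4697, -0.0183, 0.0449]
eef_rot: [1.416, 1.57, 2.983]
ft_force: [0.1, 0.8, 0.3]
finger_gap: -0.0001
t: 3.9
tool_pos: [0.4697, -0.0183, 0.0429]
eef_rot: [1.481, 1.57, 3.049]
ft_force: [-0.2, 0.1, -1.1]
finger_gap: -0.0003
```

```bash
for i in 1 2 3; do python3 -m creep '{"dp":[[1.5,0,0],[1.5,0,0]],"rot":[[0,0,0],[0,0,0]],"grip":[0,0]}' | grep -E 'pos|force'; done; python3 - <<'E'
from h import *
snap("wrist","w2",(140,160,220,120),3)
E
```

```text
tool_pos: [0.4697, -0.0183, 0.0414]
ft_force: [-0.5, -0.5, 0.3]
tool_pos: [0.4698, -0.0183, 0.0399]
ft_force: [-1.1, -0.9, 0.2]
tool_pos: [0.4697, -0.0183, 0.0384]
ft_force: [-0.6, 0.2, -0.3]
```

View pics/w2.png

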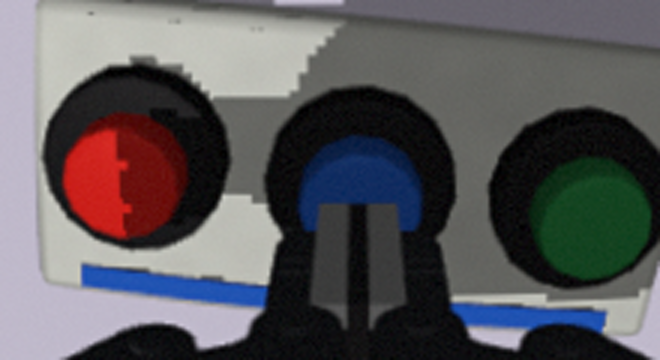

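The fingertips are centred over the blue cap at crop pixel (355,205), with no contact yet. I'll keep going down.

```bash
for i in 1 2 3 4; do python3 -m creep '{"dp":[[1.5,0,0],[1.5,0,0]],"rot":[[0,0,0],[0,0,0]],"grip":[0,0]}' | grep -E 'pos|force'; done
```

```text
tool_pos: [0.4697, -0.0183, 0.0369]
ft_force: [-0.0, -0.0, 0.3]
tool_pos: [0.4697, -0.0183, 0.0354]
ft_force: [0.3, 0.2, 0.3]
tool_pos: [0.4697, -0.0183, 0.0339]
ft_force: [0.5, -0.4, 0.1]
tool_pos: [0.4697, -0.0183, 0.0324]
ft_force: [-0.3, -0.5, -0.5]
```

```bash
python3 - <<'E'
from h import *
P=snap("wrist","w3",(140,160,220,120),3);print(P[0],P[2]["joint_torque"])
for d in (0,.01,.017,.03): print(d,(proj("wrist",P[0]+P[1][:,0]*d,P)-[140,160])*3)
print((proj("wrist",[.472,-.0175,.033],P)-[140,160])*3)
E
```

```text
[ 0.4697 -0.0183  0.0324] [  0.0001 -37.0395  20.0718  -0.0505  -0.0002  -0.    ]
0 [354.6618 203.3799]
0.01 [354.7307 183.6612]
0.017 [354.7753 170.9625]
0.03 [354.8513 149.488 ]
[358.8506 214.7981]
```

View pics/w3.png

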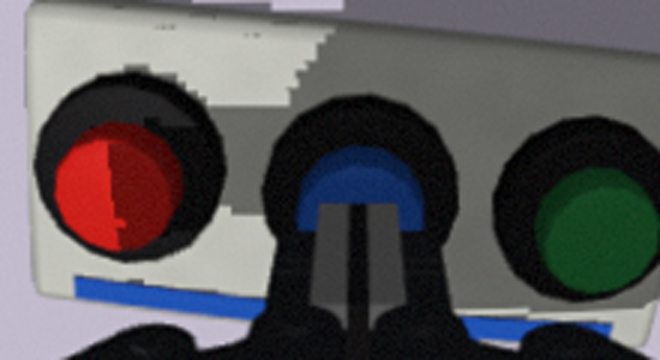

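By its image position, the closed fingertip sits near the TCP itself, so contact should come about now. I'll continue in small steps.

```bash
for i in 1 2 3 4 5; do python3 -m creep '{"dp":[[1.5,0,0],[1.5,0,0]],"rot":[[0,0,0],[0,0,0]],"grip":[0,0]}' | grep -E 'pos|force'; done
```

```text
tool_pos: [0.4697, -0.0183, 0.0309]
ft_force: [-0.7, -0.1, -1.2]
tool_pos: [0.4697, -0.0183, 0.0294]
ft_force: [-0.4, 0.4, -0.4]
tool_pos: [0.4697, -0.0183, 0.0279]
ft_force: [1.2, 0.3, -0.0]
tool_pos: [0.4697, -0.0183, 0.0264]
ft_force: [0.6, 0.2, 0.4]
tool_pos: [0.4697, -0.0183, 0.0249]
ft_force: [-1.0, 0.1, -0.2]
```

```bash
python3 - <<'E'
from h import *
P=pose();print(P[0],P[2]["ft_force"])
a=imaging.read_camera("wrist")[150:300,140:360];b=imaging.read_camera("scene")[150:230,200:300];
cv2.imwrite("pics/w4.png",np.vstack([cv2.resize(a,(660,450)),cv2.resize(b,(660,528))])[:,:,::-1][:,:][0:978])
im=cv2.imread("pics/w4.png");cv2.imwrite("pics/w4.png",cv2.resize(im,(400,590)))
E
```

```text
[ 0.4697 -0.0183  0.0249] [-0.9637  0.0639 -0.1682]
```

View pics/w4.png

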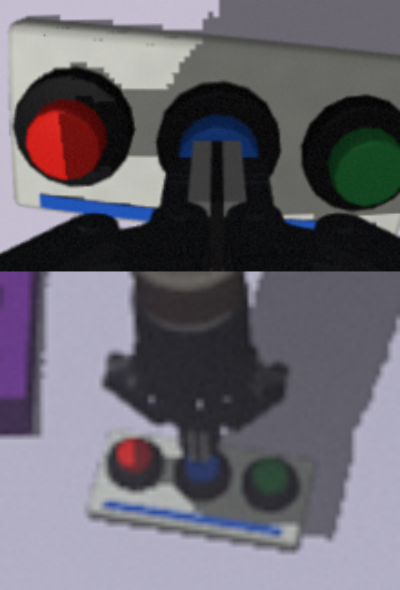

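```bash
python3 - <<'E'
from h import *
P=pose()
for d in (-.02,-.01,0,.01): print(d,proj("scene",P[0]+P[1][:,0]*d),(proj("wrist",P[0]+P[1]@[d,.011,0],P)),(proj("wrist",P[0]+P[1]@[d,-.0,0],P)))
o,d=ray("scene",[250.7,196.9]);print(o+d*(.4697-o[0])/d[0])
o,d=ray("wrist",[259.,204+150-150+.0],P)
im=imaging.read_camera("wrist");print(im[180:260:3,251].tolist())
E
```

```text
-0.02 [249.3626 195.0356] [258.1366 224.6202] [258.1677 243.1533]
-0.01 [249.4994 197.0583] [258.1675 217.3209] [258.1954 235.0679]
0 [249.6345 199.0563] [258.1954 210.7918] [258.2206 227.7931]
0.01 [249.7681 201.0301] [258.2207 204.9225] [258.2436 221.2201]
[ 0.4697 -0.0148  0.0361]
[[103, 103, 98], [102, 102, 98], [103, 103, 100], [102, 103, 101], [103, 104, 100], [74, 74, 70], [9, 8, 6], [15, 13, 15], [7, 9, 13], [10, 13, 13], [18, 16, 18], [11, 11, 12], [14, 33, 66], [14, 33, 73], [18, 44, 92], [15, 46, 101], [59, 59, 61], [60, 60, 58], [63, 63, 61], [62, 62, 62], [60, 61, 60], [61, 59, 59], [62, 62, 62], [60, 60, 59], [61, 61, 63], [59, 59, 60], [61, 61, 60]]
```

```bash
for i in 1 2 3 4 5; do python3 -m creep '{"dp":[[1.5,0,0],[1.5,0,0]],"rot":[[0,0,0],[0,0,0]],"grip":[0,0]}' | grep -E 'pos|force'; done
```

```text
tool_pos: [0.4697, -0.0183, 0.0234]
ft_force: [-0.1, 0.0, -0.1]
tool_pos: [0.4697, -0.0183, 0.0219]
ft_force: [-0.3, 0.1, 0.3]
tool_pos: [0.4697, -0.0183, 0.0204]
ft_force: [-1.2, 0.2, -0.4]
tool_pos: [0.4697, -0.0183, 0.0189]
ft_force: [0.2, 0.7, -0.9]
tool_pos: [0.4697, -0.0183, 0.0174]
ft_force: [-0.6, 0.7, 0.1]
```

```bash
for i in 1 2 3 4; do python3 -m creep '{"dp":[[1.5,0,0],[1.5,0,0]],"rot":[[0,0,0],[0,0,0]],"grip":[0,0]}' | grep -E 'pos|force'; done;  python3 - <<'E'
from h import *
im=imaging.read_camera("wrist").astype(int)
print(pose()[2]["joint_torque"],pose()[2]["t"]);print([(v,im[v,251].tolist(),im[v,237].tolist()) for v in range(195,235,2)])
m=(im[...,0]>130)&(im[...,1]<80);m[:170]=0;m[260:]=0;m[:,:140]=0;m[:,230:]=0;print("red",np.argwhere(m).mean(0))
E
```

```text
tool_pos: [0.47, -0.0183, 0.0161]
ft_force: [-0.1, -0.3, 1.6]
tool_pos: [0.47, -0.0183, 0.0147]
ft_force: [-0.5, -0.2, 2.8]
tool_pos: [0.47, -0.0184, 0.0131]
ft_force: [-1.1, -0.2, 3.2]
tool_pos: [0.47, -0.0183, 0.0116]
ft_force: [-0.8, 0.1, 4.5]
[  0.0029 -35.5851  18.3563  -0.3396   0.0016   0.0001] 8.4
[(195, [104, 105, 101], [106, 107, 103]), (197, [105, 106, 101], [106, 106, 101]), (199, [107, 107, 102], [107, 108, 104]), (201, [107, 107, 103], [108, 109, 105]), (203, [35, 35, 33], [107, 108, 104]), (205, [11, 12, 12], [109, 111, 105]), (207, [6, 4, 5], [108, 109, 105]), (209, [12, 11, 11], [57, 58, 56]), (211, [13, 17, 17], [3, 5, 6]), (213, [12, 10, 12], [12, 6, 10]), (215, [15, 12, 16], [16, 10, 12]), (217, [15, 13, 15], [11, 11, 11]), (219, [12, 12, 14], [10, 9, 7]), (221, [19, 15, 15], [17, 17, 16]), (223, [7, 13, 32], [18, 15, 17]), (225, [14, 35, 75], [12, 13, 11]), (227, [26, 40, 71], [11, 10, 7]), (229, [63, 64, 63], [4, 7, 4]), (231, [62, 62, 62], [9, 9, 8]), (233, [63, 65, 63], [9, 9, 11])]
red [238.8483 156.9082]
```

Contact began at TCP z≈0.0165 m, so the closed tips are effectively about 17 mm behind the TCP rather than ahead of it. I'll finish the press.

```bash
for i in 1 2 3; do python3 -m creep '{"dp":[[1,0,0],[1,0,0],[1,0,0]],"rot":[[0,0,0],[0,0,0],[0,0,0]],"grip":[0,0,0]}' | grep -E 'pos|force'; done
```

```text
tool_pos: [0.47, -0.0183, 0.0108]
ft_force: [-2.5, 0.8, 5.1]
tool_pos: [0.47, -0.0183, 0.0107]
ft_force: [-4.1, 1.0, 13.5]
tool_pos: [0.4701, -0.0184, 0.0106]
ft_force: [-6.0, 0.4, 21.5]
```

Force jumped at z=0.0107 after 6 mm of travel, so blue is fully down. I'll lift and go to green.

```bash
python3 -m creep '{"dp":[[-12,0,0],[-25,0,0],[-25,0,0],[-25,-6,25],[-25,-6,51]],"rot":[[0,0,0],[0,0,0],[0,0,0],[0,0,0],[0,0,0]],"grip":[0,0,0,0,0]}'; python3 -m creep '{"dp":[[0,0,0],[5,0,0],[10,0,0],[14,0,0],[18,0,0]],"rot":[[0,0,0],[0,0,0],[0,0,0],[0,0,0],[0,0,0]],"grip":[0,0,0,0,0]}' | grep -E 'pos|force'; for i in 1 2 3 ; do python3 -m creep '{"dp":[[1.5,0,0],[1.5,0,0]],"rot":[[0,0,0],[0,0,0]],"grip":[0,0]}' | grep -E 'pos|force'; done
```

```text
t: 9.8
tool_pos: [0.4765, 0.0327, 0.0329]
eef_rot: [-1.744, 1.571, -0.179]
ft_force: [0.5, -0.0, 0.2]
finger_gap: 0.0002
tool_pos: [0.4755, 0.0319, 0.0149]
ft_force: [-1.0, 0.2, 2.7]
tool_pos: [0.4755, 0.032, 0.0139]
ft_force: [-1.9, -1.8, 3.5]
tool_pos: [0.4759, 0.0322, 0.0127]
ft_force: [-2.2, -2.8, 3.2]
tool_pos: [0.4761, 0.0324, 0.0112]
ft_force: [-1.7, -3.1, 4.3]
```

```bash
for i in 1 2 3; do python3 -m creep '{"dp":[[1,0,0],[1,0,0],[1,0,0]],"rot":[[0,0,0],[0,0,0],[0,0,0]],"grip":[0,0,0]}' | grep -E 'pos|force'; done; python3 - <<'E'
from h import *
Q=lambda a:np.array([340+(a[0]-400)/4,120+a[1]/4])
# rack top corners in top crop (bottom right panel): z=.035
for a in [(555,378),(633,380),(625,549),(543,547)]: print(onz(ray("top",[150+(a[0]-400)/4,165+(a[1]-300)/4]),.035))
print(onz(ray("top",[150+(577-400)/4,165+(385-300)/4]),.1))
E
```

```text
tool_pos: [0.4762, 0.0325, 0.0108]
ft_force: [-4.3, -3.5, 8.9]
tool_pos: [0.4762, 0.0325, 0.0107]
ft_force: [-4.7, -2.8, 15.6]
tool_pos: [0.4763, 0.0325, 0.0105]
ft_force: [-7.3, -2.5, 23.8]
[0.5948 0.2626 0.035 ]
[0.5909 0.1961 0.035 ]
[0.4469 0.2038 0.035 ]
[0.4507 0.2725 0.035 ]
[0.5741 0.2335 0.1   ]
```

Green bottomed out the same way: the force rose sharply at z≈0.0107. The rack centre is about (0.521,0.234) with yaw about -3.5°. I'll lift and look at the rack from close.

```bash
python3 -m creep '{"dp":[[-15,0,0],[-60,0,0],[-110,0,30],[-160,-10,75],[-205,-30,120]],"rot":[[0,0,0],[0,0,0],[0,0,0],[0,0,0],[0,0,0]],"grip":[0,0,0,30,60]}'; python3 -m creep '{"dp":[[-20,-25,40],[-20,-25,70],[-20,-25,70],[-20,-25,70]],"rot":[[3.5,0,0],[3.5,0,0],[3.5,0,0],[3.5,0,0]],"grip":[60,60,60,60]}'; python3 - <<'E'
from h import *
P=snap("wrist","w5");print(P[0]);print(P[1])
for n in ["cart_orange","cart_orange_center","cart_violet","cart_grey","rack"]:
    for d in models.find_in(n,"wrist")[:2]: print(n,round(d["p"],2),np.array(d["centre"]),proj("wrist",d["centre"],P))
E
```

```text
t: 12.3
tool_pos: [0.4957, 0.1255, 0.1855]
eef_rot: [-0.647, 1.569, 0.919]
ft_force: [2.0, 0.3, -0.5]
finger_gap: 0.0282
t: 12.7
tool_pos: [0.5205, 0.1951, 0.2025]
eef_rot: [1.493, 1.57, 3.001]
ft_force: [-0.0, -0.7, 0.1]
finger_gap: 0.0597
[0.5205 0.1951 0.2025]
[[-0.0011 -0.9981  0.0624]
 [ 0.0002  0.0624  0.9981]
 [-1.      0.0011  0.0001]]
cart_orange 0.79 [0.5669 0.2295 0.0867] [294.8698 219.842 ]
cart_orange_center 0.66 [0.5689 0.2338 0.0832] [298.6341 220.0157]Traceback (most recent call last):
  File "<stdin>", line 4, in <module>
ValueError: it knows: cart_grey_center, cart_orange, cart_orange_center, cart_violet_center, focus, jar, key_blue, key_blue_top, key_green, key_green_top, key_red, key_red_top, lens, panel, rack, stand, vial
```

View pics/w5.png

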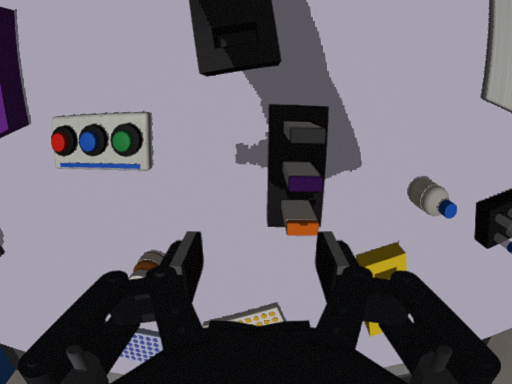

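The orange-topped cartridge is in the far slot at (301,228), violet at (303,183) and grey at (305,133). The open fingertips are at (200,235) and (320,235).

```bash
python3 - <<'E'
from h import *
P=pose();im=cv2.imread("pics/w5.png").astype(int);m=(im[...,2]>150)&(im[...,1]<140)&(im[...,0]<80);m[:190]=0;m[245:]=0;m[:,:275]=0;m[:,330:]=0
ys,xs=np.nonzero(m);print(xs.min(),xs.max(),ys.min(),ys.max())
cols=range(xs.min()+2,xs.max()-1);b=np.array([[c,ys[xs==c].max()+.5] for c in cols])
pts=np.array([onz(ray("wrist",q,P),.1) for q in b]);k=np.polyfit(pts[:,1],pts[:,0],1)
print("far edge yaw",-np.degrees(np.arctan(k[0])),pts[0],pts[-1])
t=np.array([[c,ys[xs==c].min()] for c in cols]);print("upper edge @.09",[onz(ray("wrist",q,P),.09) for q in (t[3],t[-3])])
for d in (-.05,-.04,-.03,-.02,-.01,0,.017): print(d,[proj("wrist",P[0]+P[1]@[d,y,.03],P) for y in (.011,-.011)])
# rack sides
g=imaging.read_camera("wrist")
E
```

```text
287 317 224 234
far edge yaw -4.750883310651471 [0.5766 0.2199 0.1   ] [0.5788 0.2461 0.1   ]
upper edge @.09 [array([0.5699, 0.2241, 0.09  ]), array([0.5716, 0.2458, 0.09  ])]
-0.05 [array([326.2286, 251.539 ]), array([321.475 , 291.4289])]
-0.04 [array([321.9213, 241.2908]), array([317.9105, 279.7591])]
-0.03 [array([318.0845, 232.237 ]), array([314.6754, 269.2645])]
-0.02 [array([314.6527, 224.1969]), array([311.734 , 259.8009])]
-0.01 [array([311.5703, 217.0211]), array([309.0542, 251.2414])]
0 [array([308.7902, 210.5858]), array([306.6071, 243.476 ])]
0.017 [array([304.649 , 201.0626]), array([302.91  , 231.8335])]
```

```bash
python3 -m creep '{"dp":[[0,-47,40],[0,-47,40],[30,-47,40],[60,-47,40],[90,-47,40]],"rot":[[0.7,0,0],[0.7,0,0],[0.7,0,0],[0.7,0,0],[0.7,0,0]],"grip":[60,60,60,60,60]}'; python3 -m creep '{"dp":[[0,0,0],[0,0,0]],"rot":[[0,0,0],[0,0,0]],"grip":[60,60]}' ;python3 - <<'E'
from h import *
P=snap("wrist","w6",(150,150,230,172),3);print(P[0],P[2]["finger_gap"])
print([(proj("wrist",[.5695,.2325,.1],P)-150)*3])
E
```

```text
t: 13.4
tool_pos: [0.5705, 0.2299, 0.1124]
eef_rot: [-0.669, 1.57, 0.823]
ft_force: [-0.0, 0.7, -0.4]
finger_gap: 0.0599
t: 13.6
tool_pos: [0.5701, 0.23, 0.1135]
eef_rot: [1.997, 1.569, -2.793]
ft_force: [0.5, 1.0, 1.1]
finger_gap: 0.0603
[0.5701 0.23   0.1135] 0.060283807059290345
[array([336.3005, 204.1631])]
```

View pics/w6.png

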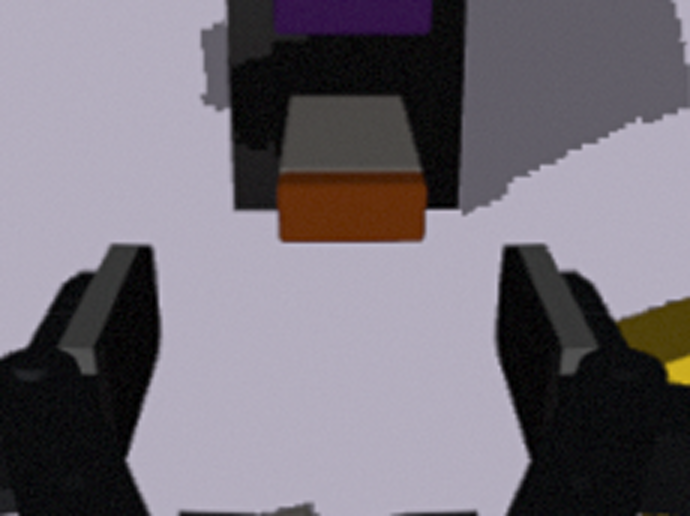

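Enlarged view: the orange top face centre is at crop (351,212) and the finger midline is at u≈328. The jaws are square to the cartridge but need a shift of about 5 mm towards +y.

```bash
python3 - <<'E'
from h import *
P=pose();print(P[1])
for q in [(351,212),(351,184),(351,240)]:
    X=onz(ray("wrist",np.array(q)/3+150,P),.1);print(X,P[1].T@(X-P[0])*1e3)
E
```

```text
[[ 0.0016 -0.997   0.0776]
 [ 0.0007  0.0776  0.997 ]
 [-1.     -0.0016  0.0008]]
[0.5733 0.2361 0.1   ] [14.875  -1.69    5.6472]
[0.5668 0.2366 0.1   ] [14.8647  4.843   5.588 ]
[0.58   0.2357 0.1   ] [14.8856 -8.4025  5.7114]
```

```bash
python3 -m creep '{"dp":[[0,-2,5.6],[0,-2,5.6],[20,-2,5.6],[45,-2,5.6],[60,-2,5.6]],"rot":[[0,0,0],[0,0,0],[0,0,0],[0,0,0],[0,0,0]],"grip":[60,60,60,60,60]}'; python3 -m creep '{"dp":[[8,0,0],[15,0,0],[15,0,0]],"rot":[[0,0,0],[0,0,0],[0,0,0]],"grip":[60,60,60]}' ;python3 - <<'E'
from h import *
P=snap("wrist","w7",(150,150,230,172),3);print(P[0],P[1])
E
```

```text
t: 14.15
tool_pos: [0.5727, 0.2366, 0.053]
eef_rot: [-1.094, 1.571, 0.401]
ft_force: [-1.3, -1.5, 0.2]
finger_gap: 0.06
t: 14.45
tool_pos: [0.5727, 0.2365, 0.0383]
eef_rot: [1.954, 1.571, -2.835]
ft_force: [-0.6, -0.0, -0.5]
finger_gap: 0.06
[0.5727 0.2365 0.0383] [[-0.0002 -0.9971  0.0765]
 [-0.      0.0765  0.9971]
 [-1.      0.0002 -0.0001]]
```

View pics/w7.png

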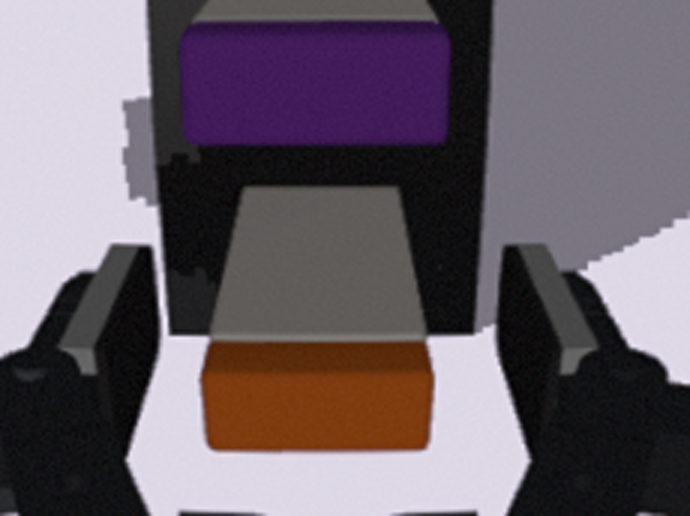

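The jaws straddle the cartridge, which is centred to about 1.5 mm. Closing now.

```bash
python3 -m creep '{"dp":[[0,0,-1.3],[0,0,-1.3],[0,0,-1.3],[0,0,-1.3],[0,0,-1.3]],"rot":[[0,0,0],[0,0,0],[0,0,0],[0,0,0],[0,0,0]],"grip":[20,20,20,20,20]}' 45; python3 -m creep '{"dp":[[0,0,0],[0,0,0],[0,0,0]],"rot":[[0,0,0],[0,0,0],[0,0,0]],"grip":[20,20,20]}'; python3 -m creep '{"dp":[[-10,0,0],[-20,0,0],[-30,0,0],[-50,0,0],[-70,0,0]],"rot":[[0,0,0],[0,0,0],[0,0,0],[0,0,0],[0,0,0]],"grip":[20,20,20,20,20]}'
```

```text
t: 15.0
tool_pos: [0.5735, 0.2353, 0.0395]
eef_rot: [-1.208, 1.569, 0.286]
ft_force: [0.3, -0.2, 5.4]
finger_gap: 0.0316
t: 15.3
tool_pos: [0.5734, 0.2353, 0.0395]
eef_rot: [-1.213, 1.569, 0.28]
ft_force: [0.1, -1.1, 6.0]
finger_gap: 0.0315
t: 15.8
tool_pos: [0.5718, 0.235, 0.1091]
eef_rot: [1.806, 1.569, -2.983]
ft_force: [1.6, -0.5, -1.5]
finger_gap: 0.0313
```

The cartridge is held with a 31.3 mm opening and lifted. Now I'll go to a viewpoint where the wrist camera sees the inspection head well.

```bash
python3 -m creep '{"dp":[[-45,0,0],[-90,0,0],[-135,0,-20],[-180,0,-60],[-220,0,-100]],"rot":[[0,0,0],[0,0,0],[0,0,0],[0,0,0],[0,0,0]],"grip":[20,20,20,20,20]}'; python3 -m creep '{"dp":[[0,-20,-45],[0,-40,-90],[0,-60,-135],[0,-63,-180],[0,-63,-225]],"rot":[[0,0,0],[0,0,0],[0,0,0],[0,0,0],[0,0,0]],"grip":[20,20,20,20,20]}';python3 -m creep '{"dp":[[0,0,-40],[0,0,-80],[0,0,-100],[0,0,-106],[0,0,-106]],"rot":[[0,0,0],[0,0,0],[0,0,0],[0,0,0],[0,0,0]],"grip":[20,20,20,20,20]}'; python3 -m creep '{"dp":[[0,0,0],[0,0,0]],"rot":[[0,0,0],[0,0,0]],"grip":[20,20]}';python3 - <<'E'
from h import *
P=snap("wrist","w8");print(P[0],P[1])
im=cv2.imread("pics/w8.png");np.save("P8.npy",np.column_stack([P[0],P[1]]))
# left: head region x3 ; right: held cartridge
a=cv2.resize(im[110:310,0:200],None,fx=2.9,fy=2.9,interpolation=cv2.INTER_CUBIC)
b=cv2.resize(im[190:384,210:310],None,fx=2.2,fy=2.99,interpolation=cv2.INTER_CUBIC)
cv2.imwrite("pics/w8c.png",np.hstack([a,b]));print(a.shape,b.shape)
E
```

```text
t: 16.3
tool_pos: [0.5651, 0.1469, 0.3191]
eef_rot: [-0.925, 1.57, 0.571]
ft_force: [1.1, 0.2, -0.4]
finger_gap: 0.0316
t: 16.8
tool_pos: [0.6112, -0.0837, 0.3163]
eef_rot: [1.161, 1.57, 2.655]
ft_force: [0.8, 0.1, -0.0]
finger_gap: 0.0313
t: 17.3
tool_pos: [0.6029, -0.1881, 0.3166]
eef_rot: [0.417, 1.57, 1.91]
ft_force: [0.3, 0.5, 0.0]
finger_gap: 0.0312
t: 17.5
tool_pos: [0.6035, -0.1861, 0.3167]
eef_rot: [-0.206, 1.57, 1.29]
ft_force: [0.5, -0.2, -1.2]
finger_gap: 0.0313
[ 0.6035 -0.1861  0.3167] [[ 0.0001 -0.9972  0.0745]
 [ 0.0004  0.0745  0.9972]
 [-1.     -0.0001  0.0004]]
(580, 580, 3) (580, 220, 3)
```

View pics/w8c.png

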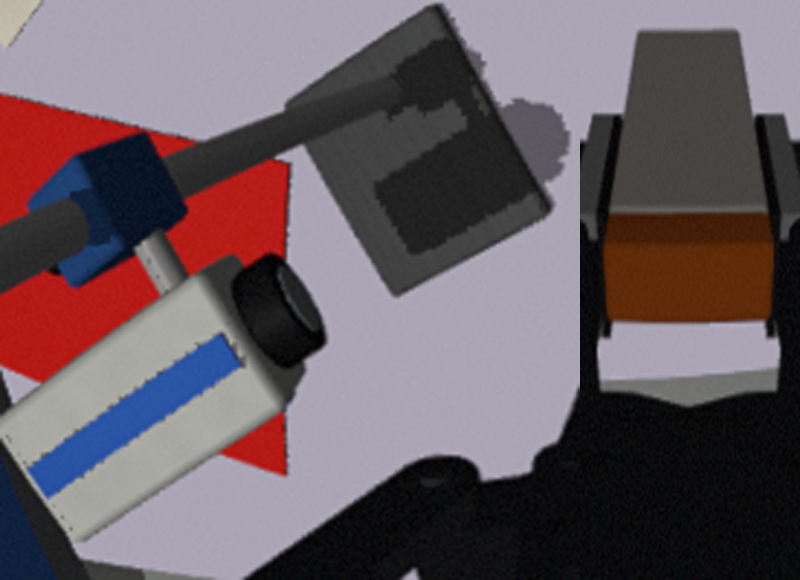

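The inspection head is sharp in this picture. Crop pixels: top-face corners at (203,272), (283,407), (82,540) and (0,430), lens rim centre at (300,301), and foot corners at (437,5), (288,105), (397,296) and (551,210). The held cartridge sits square between the pads, with its top face spanning u 605–775 and v 242–320. Next I fit the head model to all three views.

```bash
cat > fit.py <<'E'
from h import *
from scipy.optimize import least_squares
A=np.load("P8.npy");P=(A[:,0],A[:,1:])
w=lambda u,v:np.array([u/2.9,110+v/2.9]);t=lambda u,v:np.array([340+(u-400)/4,120+v/4]);s=lambda u,v:np.array([40+u/4,155+v/4])
# cam, pixel, head point (bx: multiples of barrel length b)
obs=[("wrist",w(203,272),(1,0,-.025,.023)),("wrist",w(283,407),(1,0,.025,.023)),("wrist",w(82,540),(1,.1,.025,.023)),("wrist",w(0,430),(1,.1,-.025,.023)),
("wrist",w(300,301),(0,0,0,0)),
("top",t(558,107),(1,0,.025,.023)),("top",t(684,42),(1,.1,.025,.023)),
("scene",s(242,68),(1,0,-.025,.023)),("scene",s(58,68),(1,.1,-.025,.023)),("scene",s(60,180),(1,.1,.025,-.023)),("scene",s(245,172),(1,0,.025,-.023))]
f=[onz(ray("wrist",w(*q),P),.014)[:2] for q in [(437,5),(288,105),(397,296),(551,210)]]
print("foot",np.array(f),np.mean(f,0)); 
def ang(a,b):d=b-a;return np.degrees(np.arctan2(d[1],d[0])),np.linalg.norm(d)
print("foot y-dir",ang(f[1],f[2]),ang(f[0],f[3]),"x-dir",ang(f[0],f[1]),ang(f[3],f[2]))
def Rf(y,ti): return Ro.from_euler("ZY",[y,-ti]).as_matrix() # x: away from look, up by ti
def res(p,full=False):
    R=Rf(p[3],p[4]);r=[]
    for c,uv,(k,x,y,z) in obs:
        r.append((proj(c,p[:3]+R@[k*p[5]+x,y,z],P)-uv))
    return np.array(r) if full else np.array(r).ravel()
so=least_squares(res,[.6,-.33,.26,np.radians(-65),.4,.025],loss="soft_l1")
p=so.x;cov=np.linalg.inv(so.jac.T@so.jac);print("lens",p[:3],"yaw,tilt",np.degrees(p[3:5]),"b",p[5],"sd",np.sqrt(np.diag(cov)))
for (c,uv,h),r in zip(obs,res(p,1)): print(c,h,r)
R=Rf(p[3],p[4]);F=p[:3]-.12*R[:,0];print("focus",F);np.save("focus.npy",np.column_stack([F,R]))
E
python3 fit.py; python3 - <<'E'
from h import *
A=np.load("P8.npy");P=(A[:,0],A[:,1:])
c=lambda u,v:np.array([210+(u-580)/2.2,190+v/2.99])
for d in (-.0605,): print([ (lambda od:P[1].T@(od[0]-P[0]+od[1]*((d-(P[1].T@(od[0]-P[0]))[0])/(P[1].T@od[1])[0])))(ray("wrist",c(*q),P)) for q in [(606,242),(773,242),(607,322),(770,318)]])
E
```

```text
foot [[ 0.5287 -0.3554]
 [ 0.5736 -0.4624]
 [ 0.699  -0.4111]
 [ 0.6523 -0.3036]] [ 0.6134 -0.3831]
foot y-dir (np.float64(22.2351611256381), np.float64(0.13544516320599553)) (np.float64(22.744961440892382), np.float64(0.13407428912686264)) x-dir (np.float64(-67.20266390025651), np.float64(0.11599614729452595)) (np.float64(-66.53568660349747), np.float64(0.1172104703442842))
lens [ 0.6127 -0.3302  0.2494] yaw,tilt [-67.6825  17.7685] b 0.014345055718960371 sd [0.001  0.0016 0.002  0.0112 0.0214 0.0013]
wrist (1, 0, -0.025, 0.023) [-0.3845 -1.0069]
wrist (1, 0, 0.025, 0.023) [2.7966 1.1064]
wrist (1, 0.1, 0.025, 0.023) [-0.2904  0.4038]
wrist (1, 0.1, -0.025, 0.023) [-1.1911 -4.3676]
wrist (0, 0, 0, 0) [-0.2291 -0.3803]
top (1, 0, 0.025, 0.023) [-2.3715 -0.8469]
top (1, 0.1, 0.025, 0.023) [-1.4949 -0.9348]
scene (1, 0, -0.025, 0.023) [-0.2627 -1.066 ]
scene (1, 0.1, -0.025, 0.023) [-1.3868  0.5864]
scene (1, 0.1, 0.025, -0.023) [-0.306  2.721]
scene (1, 0, 0.025, -0.023) [0.3475 1.9448]
focus [ 0.5693 -0.2244  0.2128]
[array([-0.0605,  0.0081, -0.0148]), array([-0.0605,  0.0081,  0.0162]), array([-0.0605, -0.0059, -0.0154]), array([-0.0605, -0.0052,  0.0164])]
```

The head fit and the foot yaw (-67.3°) agree. I'll sharpen yaw and tilt with the blue stripe lines in the three pictures, and check that the cartridge is square in the grip.

```bash
cat > stripe.py <<'E'
from h import *
A=np.load("P8.npy");P=(A[:,0],A[:,1:]);N=[]
for c,f,(x0,x1,y0,y1) in [("wrist","w8",(5,90,215,290)),("scene","scene0",(52,104,174,183)),("scene","scene0",(52,104,190,200)),("top","top0",(380,420,132,160))]:
    im=cv2.imread(f"pics/{f}.png")[y0:y1,x0:x1].astype(float)
    wgt=np.clip(im[...,0]-im[...,2]-25,0,None)
    k,l,st,_=cv2.connectedComponentsWithStats((wgt>15).astype(np.uint8));i=1+np.argmax(st[1:,4]);wgt=wgt*(cv2.dilate((l==i).astype(np.uint8),np.ones((3,3))))
    ys,xs=np.nonzero(wgt>0);W=wgt[ys,xs];q=np.column_stack([xs+x0,ys+y0]).astype(float)
    D=np.array([ray(c,a,P)[1] for a in q]);o=ray(c,q[0],P)[0]
    C=(D*W[:,None]).T@D;val,vec=np.linalg.eigh(C);n=vec[:,0];m=(q*W[:,None]).sum(0)/W.sum()
    N.append((c,n,o,m));print(c,len(W),q.min(0),q.max(0),m)
def sol(idx):
    M=np.array([N[i][1] for i in idx]);d=np.linalg.svd(M)[2][-1];d*=np.sign(d[2]);
    print(idx,"yaw",np.degrees(np.arctan2(d[1],d[0])),"tilt",np.degrees(np.arcsin(d[2])))
for i in [(0,1),(0,2),(0,3),(1,3),(2,3),(0,1,2),(0,1,2,3)]: sol(i)
print("top stripe mid",tri([ray(N[i][0],N[i][3],P) for i in (0,1,3)]))
# cart bottom on back face
c=lambda u,v:np.array([210+(u-580)/2.2,190+v/2.99])
for q in [(638,30),(738,30)]:
    o,d=ray("wrist",c(*q),P);o=P[1].T@(o-P[0]);d=P[1].T@d;print("bottom back",o+d*(.0295-o[0])/d[0])
E
python3 stripe.py
```

```text
wrist 1137 [  9. 225.] [ 82. 281.] [ 46.0033 252.6991]
scene 177 [ 56. 177.] [ 99. 181.] [ 77.5352 178.4629]
scene 85 [ 66. 192.] [ 99. 194.] [ 83.1853 193.2119]
top 139 [383. 137.] [412. 154.] [397.7194 145.4847]
(0, 1) yaw -67.36900827883122 tilt 21.93325565162167
(0, 2) yaw -67.42378109763365 tilt 22.62790628168976
(0, 3) yaw -67.33071523699982 tilt 21.443522757893373
(1, 3) yaw -67.40342458808111 tilt 21.896560965290373
(2, 3) yaw -67.50660545298327 tilt 22.534488867374964
(0, 1, 2) yaw -67.40574402889865 tilt 22.258864968023417
(0, 1, 2, 3) yaw -67.4310813417446 tilt 22.229104922711993
top stripe mid (array([ 0.6319, -0.3802,  0.2928]), [np.float64(2.0), np.float64(1.4), np.float64(1.2)])
bottom back [ 0.0295  0.0074 -0.0151]
bottom back [0.0295 0.0074 0.0161]
```

```bash
cat > fit2.py <<'E'
import io,contextlib
with contextlib.redirect_stdout(io.StringIO()):
    from fit import *
R=Rf(np.radians(-67.4),np.radians(21.9))
obs2=[o for i,o in enumerate(obs) if i!=3]+[("wrist",np.array([46.0,252.7]),(1,.05,0,.023)),("scene",np.array([77.54,178.46]),(1,.05,0,.023)),("top",np.array([397.72,145.48]),(1,.05,0,.023))]
def res2(p,full=False):
    r=np.array([proj(c,p[:3]+R@[k*p[3]+x,y,z],P)-uv for c,uv,(k,x,y,z) in obs2]);return r if full else r.ravel()
so=least_squares(res2,[.6,-.33,.26,.025],loss="soft_l1");p=so.x
print("lens",p,"sd",np.sqrt(np.diag(np.linalg.inv(so.jac.T@so.jac))));
for o,r in zip(obs2,res2(p,1)): print(o[0],o[2],r)
F=p[:3]-.12*R[:,0];Rt=np.column_stack([-R[:,2],-R[:,0],R[:,1]])
T=F-Rt@[-.0155,.0008,.0006];print("focus",F,"TCP",T);np.savez("goal.npz",F=F,R=R,Rt=Rt,T=T)
to(T,Rt)
E
python3 fit2.py; sed -i 's/^$//' fit2.py
```

```text
Traceback (most recent call last):
  File "fit2.py", line 3, in <module>
    from fit import *
  File "fit.py", line 20, in <module>
    so=least_squares(res,[.6,-.33,.26,np.radians(-65),.4,.025],loss="soft_l1")
  File "fit.py", line 18, in res
    r.append((proj(c,p[:3]+R@[k*p[5]+x,y,z],P)-uv))
              ~~~~^^^^^^^^^^^^^^^^^^^^^^^^^^^^
  File "h.py", line 20, in proj
    i=imaging.camera_info(c);K=np.array(i["intrinsics"]);X=np.array(X)
ValueError: time passes only in moves, steps and waits
```

camera_info refuses repeated calls inside a fit loop, so I'll cache it.

```bash
cat > cache.py <<'E'
import pickle,os
from station import imaging
if not os.path.exists("cam.pkl"): pickle.dump({c:imaging.camera_info(c) for c in("scene","top","wrist")},open("cam.pkl","wb"))
CAM=pickle.load(open("cam.pkl","rb"))
E
sed -i 's/imaging.camera_info(c)/CAM[c]/; 1i from cache import CAM' h.py; python3 fit2.py 2>&1 | tail -25
```

```text
lens [ 0.613  -0.3324  0.2462  0.0146] sd [0.0009 0.0015 0.0016 0.0016]
wrist (1, 0, -0.025, 0.023) [ 0.5492 -2.2597]
wrist (1, 0, 0.025, 0.023) [ 3.5381 -0.6577]
wrist (1, 0.1, 0.025, 0.023) [-1.6276  2.2023]
wrist (0, 0, 0, 0) [-0.5647 -1.1841]
top (1, 0, 0.025, 0.023) [-2.3717 -0.4797]
top (1, 0.1, 0.025, 0.023) [-1.7278 -1.0944]
scene (1, 0, -0.025, 0.023) [-0.2113 -0.4316]
scene (1, 0.1, -0.025, 0.023) [-1.2545 -0.7396]
scene (1, 0.1, 0.025, -0.023) [-1.6796  1.5493]
scene (1, 0, 0.025, -0.023) [-0.9879  2.5719]
wrist (1, 0.05, 0, 0.023) [-0.7468  0.5253]
scene (1, 0.05, 0, 0.023) [0.4047 1.2176]
top (1, 0.05, 0, 0.023) [-0.6636  0.06  ]
focus [ 0.5702 -0.2296  0.2014] TCP [ 0.5722 -0.2359  0.1873]
dp [129.3, 27.6, -52.0] rot [62.3, 12.1, -19.6]
```

```bash
cat > ax.py <<'E'
from h import *
A=np.load("P8.npy");P=(A[:,0],A[:,1:]);g=np.load("goal.npz");R=g["R"]
M=np.array([.6319,-.3802,.2928])-.023*R[:,2]
ax=(M,-R[:,0])
for q in [(300,301),(296,300),(304,302)]:
    X,m=tri([ax,ray("wrist",np.array([q[0]/2.9,110+q[1]/2.9]),P)]);print(X,m,"s",np.linalg.norm(X-M))
# barrel tip in scene (right end mid, near +y rim edge not needed): end column centre
X2,m2=tri([ax,ray("scene",np.array([40+271/4,155+121/4]))]);print("scene",X2,m2)
L,_=tri([ax,ray("wrist",np.array([300/2.9,110+301/2.9]),P)])
for c in("scene","top"):
    e=[proj(c,L+.018*(np.cos(a)*R[:,1]+np.sin(a)*R[:,2])) for a in np.arange(0,6.28,.785)];e=np.array(e);print(c,e.min(0),e.max(0))
F=L-.12*R[:,0];Rt=np.column_stack([-R[:,2],-R[:,0],R[:,1]]);T=F-Rt@[-.0155,.0008,.0006]
print("lens",L,"F",F,"T",T);np.savez("goal2.npz",F=F,R=R,Rt=Rt,T=T,L=L);to(T,Rt)
E
python3 ax.py
```

```text
[ 0.6129 -0.3318  0.2472] [np.float64(1.0), np.float64(1.0)] s 0.06523861928214501
[ 0.6128 -0.3329  0.2475] [np.float64(0.6), np.float64(0.6)] s 0.06422197247990949
[ 0.613  -0.3308  0.2469] [np.float64(1.5), np.float64(1.5)] s 0.06625789483986658
scene [ 0.6111 -0.3306  0.2465] [np.float64(0.2), np.float64(0.2)]
scene [105.8279 178.1221] [108.0644 193.3642]
top [374.6226 151.5642] [380.1942 162.2933]
lens [ 0.6129 -0.3318  0.2472] F [ 0.5701 -0.229   0.2024] T [ 0.572  -0.2353  0.1884]
dp [128.3, 27.8, -51.4] rot [62.3, 12.1, -19.6]
```

The axis line and the rim ray meet within about 2 mm, putting the lens at (0.613,-0.332,0.247), and the scene view agrees. I'll go to a stand-off 50 mm back and 60 mm up first.

```bash
cat > go.py <<'E'
from h import *
import sys
g=np.load("goal2.npz");b,u=map(float,sys.argv[1:3]);R=g["R"];P=pose()
print(P[0],"q",P[2]["q"],"t",P[2]["t"],"gap",P[2]["finger_gap"],"|v|",np.abs(P[2]["joint_vel"]).max())
c=P[0]+P[1]@[-.0155,.0008,.0006];print("centre err in focus axes mm",R.T@(c-g["F"])*1e3,"dist to lens",np.linalg.norm(c-g["L"]))
to(g["T"]-b*R[:,0]+u*R[:,2],g["Rt"])
E
python3 go.py .05 .06
```

```text
[ 0.6036 -0.1861  0.3167] q [-0.2992  0.5244  0.6917  1.7381  0.0003 -0.2247] t 17.55 gap 0.031329935024066974 |v| 0.00254996684894869
centre err in focus axes mm [ 22.7219  46.9463 130.7198] dist to lens 0.16957198260131845
dp [91.3, 58.9, 9.9] rot [62.3, 12.1, -19.6]
```

```bash
python3 -m creep '{"dp":[[0,30,5],[20,59,10],[40,59,10],[70,59,10],[91,59,10]],"rot":[[8,1.5,-2.5],[16,3,-5],[24,4.6,-7.5],[32,6.2,-10],[40,7.7,-12.6]],"grip":[20,20,20,20,20]}'; python3 go.py .05 .06
```

```text
t: 18.05
tool_pos: [0.5442, -0.1719, 0.2244]
eef_rot: [-1.764, 1.317, -0.976]
ft_force: [-0.6, 0.8, -1.6]
finger_gap: 0.0314
[ 0.5442 -0.1719  0.2244] q [-0.2071  0.2228 -0.0174  1.1463 -0.1756  0.5596] t 18.05 gap 0.031356123812890754 |v| 1.6077537092049365
centre err in focus axes mm [-48.8509  -2.5096  59.2649] dist to lens 0.1789672121003993
dp [-0.7, -1.1, 1.1] rot [22.0, 4.3, -7.0]
```

```bash
python3 -m creep '{"dp":[[0,-1,1],[0,-1,1],[0,-1,1],[0,-1,1],[0,-1,1]],"rot":[[7,1.4,-2.2],[14,2.8,-4.5],[22,4.3,-7],[22,4.3,-7],[22,4.3,-7]],"grip":[20,20,20,20,20]}'; python3 go.py 0 0
```

```text
t: 18.55
tool_pos: [0.5468, -0.1721, 0.2258]
eef_rot: [-1.575, 1.19, -1.172]
ft_force: [0.1, 0.1, -1.1]
finger_gap: 0.0316
[ 0.5468 -0.1721  0.2258] q [-0.1226  0.215  -0.058   1.1014 -0.3279  1.0126] t 18.55 gap 0.03162474347187588 |v| 0.02058295220021104
centre err in focus axes mm [-49.1585   0.9655  60.0915] dist to lens 0.17951747770001206
dp [60.0, -49.3, -1.5] rot [0.5, 0.1, -0.1]
```

```bash
python3 -m creep '{"dp":[[25,0,-1.5],[50,-5,-1.5],[60,-20,-1.5],[60,-35,-1.5],[60,-49,-1.5]],"rot":[[0.5,0,0],[0.5,0,0],[0.5,0,0],[0.5,0,0],[0.5,0,0]],"grip":[20,20,20,20,20]}'; python3 -m creep '{"dp":[[0,0,0],[0,0,0],[0,0,0]],"rot":[[0,0,0],[0,0,0],[0,0,0]],"grip":[20,20,20]}'; python3 go.py 0 0; python3 - <<'E'
from h import *
s=imaging.read_camera("scene")[140:260,50:200];t=imaging.read_camera("top")[100:220,320:470]
P=snap("wrist","w9");w=cv2.imread("pics/w9.png")[150:384,160:360][:,:,::-1]
g=np.load("goal2.npz")
for c in("scene","top"): print(c,proj(c,g["F"]),proj(c,g["L"]))
r=cv2.resize
cv2.imwrite("pics/fin.png",np.hstack([np.vstack([r(s,(375,300),interpolation=2),r(t,(375,300),interpolation=2)]),r(w,(420,600))])[:,:,::-1])
E
```

```text
t: 19.05
tool_pos: [0.5726, -0.2381, 0.1899]
eef_rot: [-1.561, 1.188, -1.172]
ft_force: [-0.2, -0.2, -0.1]
finger_gap: 0.0315
t: 19.35
tool_pos: [0.5715, -0.2361, 0.1887]
eef_rot: [-1.564, 1.189, -1.174]
ft_force: [0.3, -0.4, -0.5]
finger_gap: 0.0314
[ 0.5715 -0.2361  0.1887] q [-0.2343  0.2994 -0.0464  0.9927 -0.3052  0.911 ] t 19.35 gap 0.031418957108286016 |v| 0.014076227808233338
centre err in focus axes mm [ 0.6226 -0.8316  0.1437] dist to lens 0.11938036887693154
dp [0.1, 0.6, 0.8] rot [-0.3, 0.1, -0.1]
scene [157.7215 185.4034] [106.9293 185.7529]
top [341.1884 175.6377] [377.4023 156.9163]
```

View pics/fin.png

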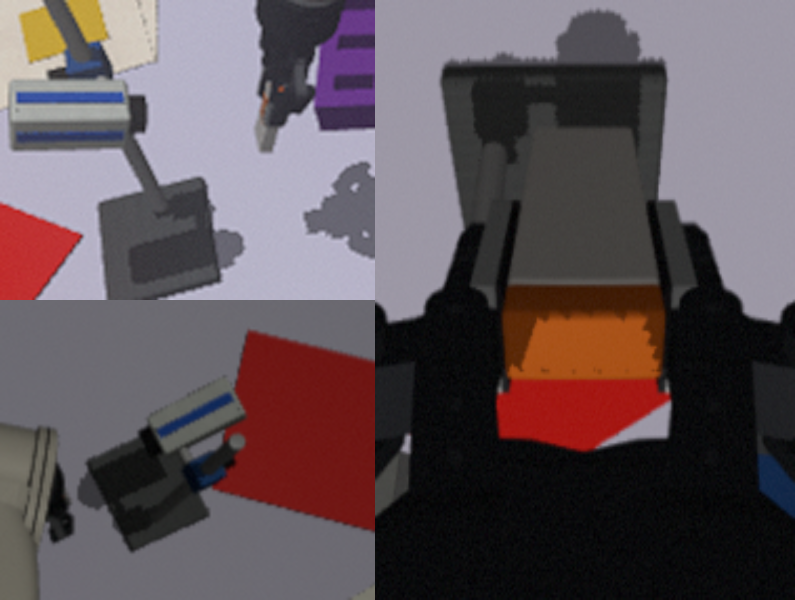

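In the final view the cartridge centre is at about scene pixel (158,186), where (157.7,185.4) was predicted for the focus. It sits square in the pads and on the lens axis. I'll settle briefly and hand in.

```bash
python3 -m creep '{"dp":[[0,0.5,0.8],[0,0.5,0.8],[0,0.5,0.8],[0,0.5,0.8],[0,0.5,0.8]],"rot":[[0,0,0],[0,0,0],[0,0,0],[0,0,0],[0,0,0]],"grip":[20,20,20,20,20]}'; python3 go.py 0 0; python3 -c "from station import close_job; print(close_job())"
```

```text
t: 20.0
tool_pos: [0.572, -0.2356, 0.188]
eef_rot: [-1.565, 1.189, -1.176]
ft_force: [0.2, -0.9, -0.6]
finger_gap: 0.0312
[ 0.572  -0.2356  0.188 ] q [-0.2329  0.3012 -0.0458  0.9924 -0.3059  0.9127] t 20.0 gap 0.031226582764997773 |v| 0.0029176984974845777
centre err in focus axes mm [ 0.1345 -0.1256 -0.4558] dist to lens 0.11986647367310688
dp [-0.5, 0.1, 0.1] rot [-0.3, 0.0, -0.1]
the job is handed in; nothing more can be done
None
```

The job is handed in at t = 20 s, with the orange-topped cartridge held still in front of the inspection camera lens. No verdict comes back, so the checks below are my own.

- **Keys:** I pressed blue first, then green. Each stopped after about 6 mm of travel with the force rising sharply to 21–24 N. The fingers never went down over the red key.
- **Cartridge:** I lifted the orange-topped one out of the far slot of the small black rack. It is held at 31 mm opening, and the wrist picture showed it square between the pads.
- **Final pose:** The computed centre is within 0.5 mm and about 0.3° of the estimated focus point, 119.9 mm from the lens, with the arm at rest. The scene picture matches the predicted pixel within about 1 px.
- **Lens estimate:** This limits the real accuracy. Lens position is good to about 2 mm and tilt (21.9°) to about 1°, from the stripe lines in three views.

**What disagreed:**
- The closed fingertips touched the keys about 17 mm behind the reported tool point, although the description puts them 17 mm ahead, so I set the depths from contact and pictures.
- The first fit to the head's corners gave a tilt of 17.8°. I used the stripe-line value because its view pairs agreed within about 1.2°, and the corners left residuals of up to 4 px.
- I took no closing picture of the other cartridges or bottles. The path stayed clear of them, and the wrist force stayed near zero during the carry.

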